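# Load pill cartons into the gravity lane

## Robot

A 6-joint arm with a two-finger parallel gripper is mounted at the origin on the work surface. World frame = base frame: x ahead of the robot, y to its left, z up, the work surface at z = 0. Lengths are in m, angles in rad, forces in N, time in s.
With the tool pointing down it reaches from about 0.35 to 0.95 m from the base axis. Payload 17.4 kg.
Tool frame: the origin (TCP) lies at the very end of the fingers, on their centre line; the grasp point (between the pads) lies 19 mm behind it (env.grip_point_offset is the distance from the TCP to the grasp point, in m); z points along the fingers, y is the direction in which the jaws open and shut (so a half turn about z gives the same grasp; the last joint's range is limited). The gripper opens to 93 mm and grips with 3 to 60 N. Pads are 15 mm wide; open, the fingers measure 128 mm over their backs; the gripper's body (75 mm by 188 mm) begins 65 mm behind the grasp point.
Start: joints at [1.229, 0.116, 1.442, -0, 1.584, -0.038], TCP at [0.202, 0.644, 0.219] pointing down, gripper open.
Joint ranges: [-2.83, 2.83], [-0.83, 2.19], [0.07, 2.5], [-1.14, 4.28], [0.01, 3], [-2.97, 2.97]. Speed limits (rad/s): [1.89, 1.89, 2.22, 3.14, 3.14, 3.14].

## Interface

Orientations are given as a unit quaternion [x, y, z, w].
In Python, from rig import sensors, eyes, env gives the robot as it stands.
- The arm moves only by the tool drive_tool, never from a script. Its arguments are lists of equal length, an entry for each row: "fingers": the opening, from 0 (shut) to 1 (fully open); "dp": the shift along the tool's x, y, z in units of 20 mm (1.0 is 20 mm), a list of three; "roll": the turn about the tool's z in units of 4 degrees (1.0 is 4 degrees). In form: {"fingers": [fingers, ...], "dp": [[dx, dy, dz], ...], "roll": [roll, ...]}. A call has 1 to 10 rows; each row shifts and turns the commanded pose from where the row before left it, along the tool's axes as they then stand; what a row does not reach is not made up. A row lasts 1/10 s, in which the tool goes at most 50 mm and 8.59 degrees, less where a joint would pass 70% of its speed; a pose out of reach is approached as far as the arm can. A call with a number of a shift or a turn outside -1 to 1 is refused whole. A call with a gripper value outside its range is refused whole. The fingers move at their own pace and stop on an object; the grip force is fixed at half the most. Time passes only in rows, so rows that do not move let the fingers close. It gives the time, the measured TCP pose, the force and the opening at its end, in the units of the state.
- sensors.sense(): the state, without advancing time (a new reading comes with each control period).
- eyes.camera(name): name is "side" or "top"; returns the picture (400x640x3 uint8, blue, green, red); there is no depth.
- eyes.camera_model(name): a dict with "camera_matrix" (3x3 intrinsics, pixels), "rvec" (rotation vector, rad) and "tvec" (3), from world to camera coordinates, as OpenCV has them. Camera axes: x right, y down, z forward; pixel columns grow to the right and rows downward; lengths in m; the calibration is good to about 2 mm. A picture is of the moment at which its call begins. camera_model takes no time and is no camera call.
- env.finish_job(): hands the job in, once; it reports no verdict.
Trained networks look in the newest picture that a camera, given by its name, has taken for a name from the list of things; names that differ only in an ending like _2 or _b are one class to them, and where a whole thing is asked for, a point or a joint stands for the part that bears it (a point fixed in the world has none). Each returns a list of dicts, best first, with "score" (0 to 1); they miss things now and then, are a little off and sometimes report something else, mostly with a low value. They report only what shows in the picture. A call takes as long as a camera call. They do not tell look-alikes from the thing itself.
- eyes.trace(camera, target): "mask" (400x640 bool, what is visible of it) and "extent" ([left, top, right, bottom] in pixels, round what is visible of it).
The state is a dict: "clock": time; "joint_pos": joint angles; "qvel": joint speeds; "tau": joint torques, N m; "position": TCP position; "tool_rot": TCP orientation; "ft_force": force on the tool from outside, world axes, zero at the start; "ft_torque": the same for the moment, N m; "finger_gap": opening from 0.0 (shut) to 1.0 (fully open).
Only numpy, scipy, OpenCV 4.12 (cv2) and the standard library are available. Lean on these libraries where they do the work, as an engineer would, in place of code of your own. Each camera call takes 0.05 s, during which the arm holds its last target.

## Task

Load both small pill cartons into the sloped aluminium lane on the counter: set each one, upright and lengthways, onto the upper end of the lane, let go and leave it to slide down by itself, so that one rests against the stop and the other right behind it. The big carton is too wide for the lane; leave it standing where it is.

Things in the scene. Friction and masses are not known exactly. Their poses are not given: they have to be found in the camera images.
- lane: Fixed aluminium chute on a stand (mm). Origin on the table under its middle; x level, downhill; z up. Slick floor, 25 degree slope, 68 wide: cartons slide down it when released. Its centre line runs from x -127, z 162 (open upper end) to x 145, z 35, through x -77, z 138 (a good spot to set a carton). Side guides 15 high, 4 thick (square to the floor); stop plate 45 high across the lower end.
- carton_1_mid (a point): Small closed pill carton of plain brown board, in mm 70 long (its x axis) x 44 wide (y) x 60 high (z), about 0.14 kg, standing loose on the table, one of two alike; this point is its centre, 30 above its underside.
- carton_2_mid (a point): Small closed pill carton of plain brown board, in mm 70 long (its x axis) x 44 wide (y) x 60 high (z), about 0.14 kg, standing loose on the table, one of two alike; this point is its centre, 30 above its underside.
- big_carton_mid (a point): Bigger closed carton of the same brown board, 100 x 80 x 70 mm high, about 0.4 kg, loose on the table, not to be moved; this point is its centre, 35 mm above its underside.
Not all that is in view belongs to the job. Leave any red look-alike of the part that bears carton_1_mid alone. Leave any green look-alike of the part that bears carton_2_mid alone.

How it is judged:
At the end, for the whole second after the job is handed in: Both small cartons stand upright on the lane floor, lengthways, at rest: one against the stop and the other against it (each centre within 15 mm along the lane and in height, 20 mm across, of that place; long axes along the lane); the big carton is within 30 mm of where it stood (((x of carton_1_mid in the frame of lane between 0.111 and 0.141 m and y of carton_1_mid in the frame of lane between -0.02 and 0.02 m and z of carton_1_mid in the frame of lane between 0.062 and 0.092 m and x of carton_2_mid in the frame of lane between 0.0475 and 0.0775 m and y of carton_2_mid in the frame of lane between -0.02 and 0.02 m and z of carton_2_mid in the frame of lane between 0.0916 and 0.1216 m) or (x of carton_2_mid in the frame of lane between 0.111 and 0.141 m and y of carton_2_mid in the frame of lane between -0.02 and 0.02 m and z of carton_2_mid in the frame of lane between 0.062 and 0.092 m and x of carton_1_mid in the frame of lane between 0.0475 and 0.0775 m and y of carton_1_mid in the frame of lane between -0.02 and 0.02 m and z of carton_1_mid in the frame of lane between 0.0916 and 0.1216 m)) and angle between each of carton_1_mid, carton_2_mid's own z axis and vertical below 0.62 rad and angle between the x axis of each of carton_1_mid, carton_2_mid and the x axis of lane, either way round below 0.65 rad and linear speed of each of carton_1, carton_2 below 0.02 m/s and distance of big_carton_mid from where it was at the start of the episode below 0.03 m); the robot touches nothing.
It fails at once if the gripper touches a small carton that is in the lower half of the lane (cartons must slide down by themselves) ((contact force between the fingers and carton_1 above 0.3 N and x of carton_1_mid in the frame of lane between 0.03 and 0.2 m and y of carton_1_mid in the frame of lane between -0.06 and 0.06 m and z of carton_1_mid in the frame of lane below 0.15 m) or (contact force between the fingers and carton_2 above 0.3 N and x of carton_2_mid in the frame of lane between 0.03 and 0.2 m and y of carton_2_mid in the frame of lane between -0.06 and 0.06 m and z of carton_2_mid in the frame of lane below 0.15 m)).
It fails at once if the big carton is moved by more than 30 mm (distance of big_carton_mid from where it was at the start of the episode above 0.03 m).
It also fails if it takes over 64 s, if anything falls off the work surface, if the arm or the gripper's body presses on something with over 40 N, if the wrist force passes 120 N, or if a joint passes its speed limit or range.

## Working session

There is one attempt and no reset: what is moved stays moved. The work goes in short steps, Python scripts to look and compute and a tool call to move; the robot and the scene stay as the last step left them, time stands still between calls to the robot, and variables do not carry over. Pictures are saved under pics/ and viewed, and the job is handed in when it is done.

Besides the shell and the picture viewer there is one more tool, called after "Call:" as name([rows], argument=value, ...), one row to a line, values as JSON. drive_tool: Moves the arm, as the interface text tells. Its arguments: {"type":"object","properties":{"fingers":{"type":"array"},"dp":{"type":"array"},"roll":{"type":"array"}},"required":["fingers","dp","roll"]}

```bash
ls; mkdir -p pics; python3 - <<'E'
from rig import sensors, eyes, env
import cv2
for n in ("side","top"):
    cv2.imwrite(f"pics/{n}0.png",eyes.camera(n))
    print(n,eyes.camera_model(n))
    for t in ("lane","carton_1_mid","big_carton_mid"):
        for r in eyes.trace(n,t): print(t,r["score"],r["extent"],r["mask"].sum())
print(sensors.sense())
E
```

```text
pics
side {'camera_matrix': array([[405.8534694 ,   0.        , 322.2101701 ],
       [  0.        , 405.8534694 , 198.37930922],
       [  0.        ,   0.        ,   1.        ]]), 'rvec': array([ 0.47402069, -2.81572566,  0.98543126]), 'tvec': array([0.41629188, 0.23988481, 0.89279989])}
lane 0.75 [190.0, 201.4, 281.8, 359.6] 6896
carton_1_mid 0.97 [345.1, 138.1, 376.7, 169.1] 714
carton_1_mid 0.7 [374.3, 121.3, 404.9, 153.3] 678
big_carton_mid 0.59 [286.9, 120.3, 322.3, 161.8] 1325
big_carton_mid 0.45 [320.6, 182.2, 348.1, 218.0] 770
top {'camera_matrix': array([[394.66408219,   0.        , 326.38164479],
       [  0.        , 394.66408219, 202.28270003],
       [  0.        ,   0.        ,   1.        ]]), 'rvec': array([ 2.15942171, -2.16894613,  0.09397576]), 'tvec': array([-0.1190194 ,  0.49368849,  0.81343802])}
lane 0.59 [108.1, 133.2, 265.1, 191.0] 6934
carton_1_mid 0.8 [443.5, 244.3, 489.6, 279.4] 974
carton_1_mid 0.71 [409.4, 211.4, 433.9, 249.1] 970
big_carton_mid 0.95 [394.1, 116.4, 447.6, 176.9] 2387
{'clock': 0.4, 'joint_pos': array([ 1.22921976e+00,  1.16076163e-01,  1.44172044e+00,  9.26063283e-06,
        1.58398681e+00, -3.77807764e-02]), 'qvel': array([-0.00075686, -0.00010958,  0.00031808,  0.00063514, -0.00057305,
       -0.00187448]), 'tau': array([ 3.39738344e-04, -7.20199871e+01, -6.22082233e+01,  7.78956106e-02,
        1.93260162e-02, -4.32185402e-06]), 'position': array([0.20190599, 0.64406454, 0.21851993]), 'tool_rot': array([ 1.51314386e-01,  9.88485684e-01, -9.28003796e-05, -2.25309077e-05]), 'ft_force': array([-0.55478435, -0.18227984, -0.20144343]), 'ft_torque': array([ 0.04950597, -0.02650952, -0.01107794]), 'finger_gap': 0.9998859631089794}
```

View pics/side0.png

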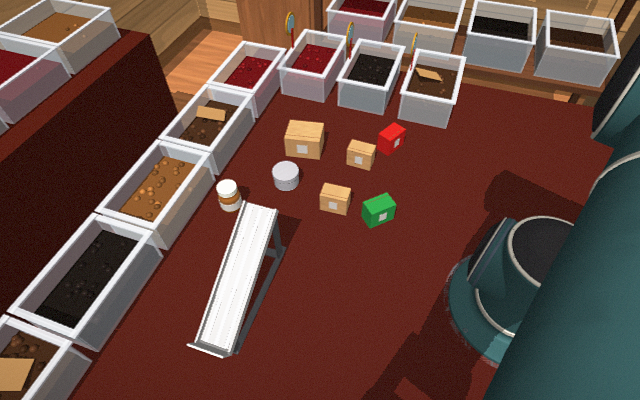

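View pics/top0.png

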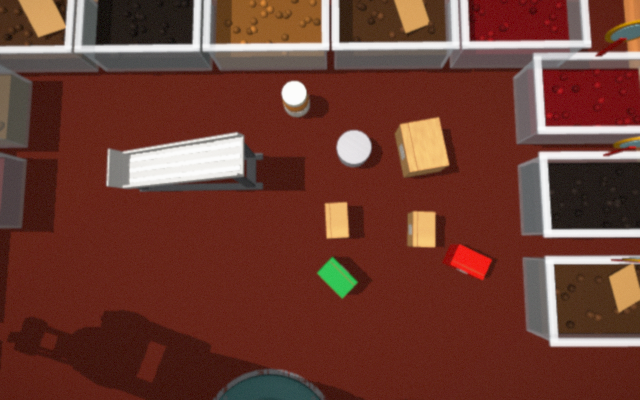

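The top view shows the plain brown cartons at about (337,220) and (422,229), the big one at (422,147), and the lane from (240,150), its upper end, to (112,168), its stop. The side view shows the cartons at (335,198) and (361,154). The red and green ones are look-alikes. The network took the red one for the best match, so I'll fit box models to the brown colour in both views.

```bash
cat > h.py <<'E'
import numpy as np, cv2
from scipy.optimize import minimize, least_squares
from rig import sensors, eyes, env
M={n:eyes.camera_model(n) for n in("side","top")}
def proj(n,P):
    m=M[n]; return cv2.projectPoints(np.asarray(P,float).reshape(-1,3),m["rvec"],m["tvec"],m["camera_matrix"],None)[0][:,0]
def ray(n,u,z):
    m=M[n];R=cv2.Rodrigues(m["rvec"])[0];c=-R.T@m["tvec"]
    d=R.T@np.linalg.inv(m["camera_matrix"])@np.array([u[0],u[1],1.]);return c+d*(z-c[2])/d[2]
def box(x,y,a,L,W,H,z=0):
    return np.array([[x+np.cos(a)*i*L/2-np.sin(a)*j*W/2,y+np.sin(a)*i*L/2+np.cos(a)*j*W/2,z+k*H] for i in(-1,1) for j in(-1,1) for k in(0,1)])
def brown(im):
    h=cv2.cvtColor(im,cv2.COLOR_BGR2HSV); 
    return cv2.inRange(h,(9,60,95),(28,255,255))
def comp(mask,p):
    n,l=cv2.connectedComponents(cv2.morphologyEx(mask,cv2.MORPH_CLOSE,np.ones((5,5))))
    k=l[p[1],p[0]]; m=(l==k).astype(np.uint8)
    c,_=cv2.findContours(m,0,2); o=np.zeros_like(m); cv2.fillPoly(o,[cv2.convexHull(max(c,key=cv2.contourArea))],1); return o if k else None
def fit(masks,L,W,H):
    S=4
    def cost(p):
        t=0
        for n,m in masks.items():
            q=cv2.convexHull(proj(n,box(*p,L,W,H)).astype(np.float32))
            r=np.zeros((400*S,640*S),np.uint8); cv2.fillPoly(r,[np.round((q+.5)*S-.5).astype(np.int32)],255)
            r=cv2.resize(r,(640,400),interpolation=cv2.INTER_AREA)/255.
            t+=np.abs(r-m).sum()/m.sum()
        return t
    m=masks["top"]; ys,xs=np.nonzero(m); c=ray("top",(xs.mean(),ys.mean()),H*.8)
    best=None
    for a in np.arange(0,np.pi,np.pi/6):
        r=minimize(cost,[c[0],c[1],a],method="Nelder-Mead",options=dict(initial_simplex=[[c[0],c[1],a],[c[0]+.015,c[1],a],[c[0],c[1]+.015,a],[c[0],c[1],a+.3]],xatol=1e-4,fatol=1e-4))
        if best is None or r.fun<best.fun: best=r
    return best.x,best.fun
E
python3 - <<'E'
from h import *
I={n:cv2.imread(f"pics/{n}0.png") for n in M}
B={n:brown(I[n]) for n in I}
for nm,d,s in (("A",dict(top=(337,220),side=(335,192)),(.07,.044,.06)),("B",dict(top=(422,229),side=(361,150)),(.07,.044,.06)),("big",dict(top=(425,147),side=(304,132)),(.1,.08,.07))):
    ms={n:comp(B[n],p) for n,p in d.items()}
    x,f=fit(ms,*s); print(nm,x.round(4),np.rad2deg(x[2]).round(1),round(f,3),[m.sum() for m in ms.values()])
    for n in I:
        q=cv2.convexHull(proj(n,box(*x,*s)).astype(np.float32)); cv2.polylines(I[n],[np.round(q).astype(np.int32)],True,(255,0,255),1)
cv2.imwrite("pics/t1.png",cv2.resize(I["top"][80:300,90:500],None,fx=1.95,fy=1.95))
cv2.imwrite("pics/s1.png",cv2.resize(I["side"][110:370,180:430],None,fx=2.3,fy=2.3))
T=cv2.imread("pics/top0.png");cv2.imwrite("pics/t2.png",cv2.resize(T[110:210,95:275],None,fx=4.4,fy=4.4,interpolation=cv2.INTER_CUBIC))
T=cv2.imread("pics/side0.png");cv2.imwrite("pics/s2.png",cv2.resize(T[195:365,180:300],None,fx=3.5,fy=3.5,interpolation=cv2.INTER_CUBIC))
E
```

```text
A [ 0.4566 -0.1423  3.161 ] 181.1 0.231 [np.uint64(929), np.uint64(880)]
B [ 0.4368 -0.3177 -0.0616] -3.5 0.174 [np.uint64(1075), np.uint64(773)]
big [ 0.6091 -0.3207  0.1557] 8.9 0.133 [np.uint64(2663), np.uint64(1450)]
```

View pics/t1.png

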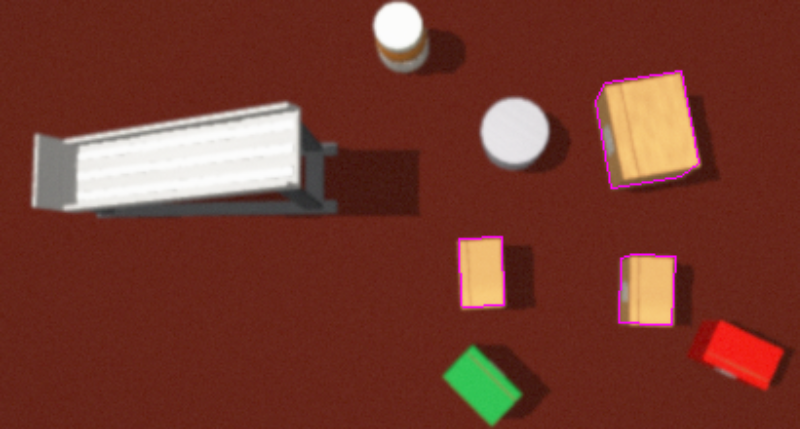

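View pics/s1.png

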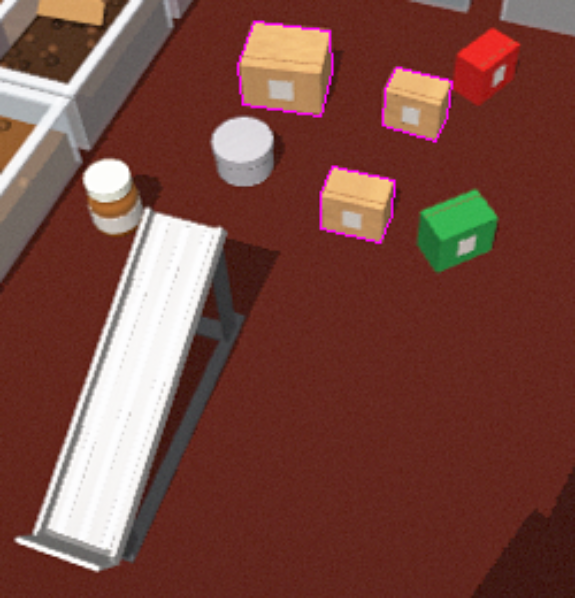

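View pics/t2.png

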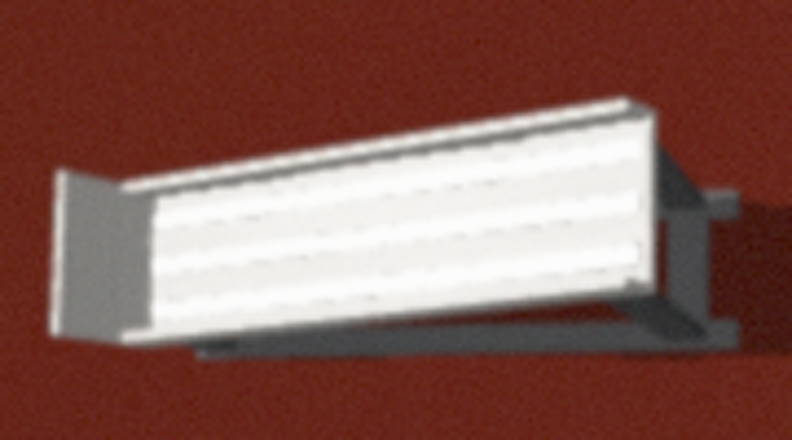

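View pics/s2.png

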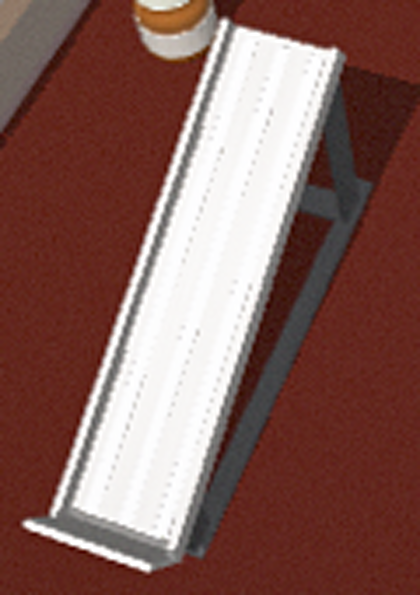

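```bash
cat >> h.py <<'E'
def lane2w(p,P):
    P=np.asarray(P,float);c,s=np.cos(p[2]),np.sin(p[2])
    return np.c_[p[0]+c*P[:,0]-s*P[:,1],p[1]+s*P[:,0]+c*P[:,1],P[:,2]]
E
cat > lane.py <<'E'
from h import *
c25,s25=np.cos(np.radians(25)),np.sin(np.radians(25))
def fp(u,y,h): # u along the floor from upper end, h normal
    return [-.127+u*c25+h*s25,y,.162-u*s25+h*c25]
Lf=.3002
top=lambda a:(np.array(a,float)+.5)/4.4-.5+[95,110]
side=lambda a:(np.array(a,float)+.5)/3.5-.5+[180,195]
# lane y+ is world -x => toward robot when yaw=90
C=[("top",top((628,97)),fp(0,-.038,.015)),("top",top((122,342)),fp(Lf,.038,.015)),
("top",top((154,195)),fp(Lf,-.034,0)),("top",top((148,328)),fp(Lf,.034,0)),("top",top((60,170)),fp(Lf,-.038,.045)),("top",top((53,335)),fp(Lf,.038,.045)),
("side",side((223,20)),fp(0,-.038,.015)),("side",side((343,55)),fp(0,.038,.015)),
("side",side((73,508)),fp(Lf,-.034,0)),("side",side((170,543)),fp(Lf,.034,0)),("side",side((24,522)),fp(Lf,-.038,.045)),("side",side((150,572)),fp(Lf,.038,.045))]
def res(p): return np.concatenate([(proj(n,lane2w(p,[P]))[0]-u) for n,u,P in C])
r=least_squares(res,[.55,.15,1.57],loss="soft_l1"); p=r.x
print(p.round(4),np.rad2deg(p[2]).round(2)); print(res(p).reshape(-1,2).round(1).tolist())
for n,(x0,x1,y0,y1,f) in dict(top=(95,275,110,210,4.4),side=(180,300,195,365,3.5)).items():
    T=cv2.imread(f"pics/{n}0.png");Z=cv2.resize(T[y0:y1,x0:x1],None,fx=f,fy=f,interpolation=cv2.INTER_CUBIC)
    def line(*q):
        w=(proj(n,lane2w(p,q))-[x0,y0]+.5)*f-.5
        cv2.polylines(Z,[np.round(w).astype(np.int32)],True,(255,0,255),1)
    for a in(-1,1): line(fp(0,a*.034,.015),fp(0,a*.038,.015),fp(Lf,a*.038,.015),fp(Lf,a*.034,.015))
    line(fp(0,-.034,0),fp(0,.034,0),fp(Lf,.034,0),fp(Lf,-.034,0))
    line(fp(Lf,-.038,0),fp(Lf,.038,0),fp(Lf,.038,.045),fp(Lf,-.038,.045))
    cv2.imwrite(f"pics/l_{n}.png",Z)
E
python3 lane.py
```

```text
[0.565  0.1548 1.5788] 90.46
[[-0.1, 0.3], [-1.4, -0.8], [-1.0, 0.0], [-0.9, 1.4], [0.8, -0.6], [0.8, -1.0], [0.6, -0.4], [-0.8, -1.4], [-1.2, 2.1], [1.5, 3.1], [0.7, -0.6], [0.3, -1.8]]
```

View pics/l_top.png

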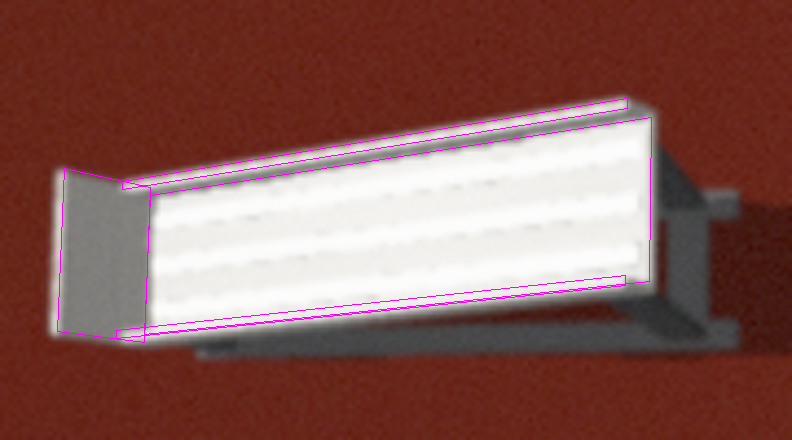

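View pics/l_side.png

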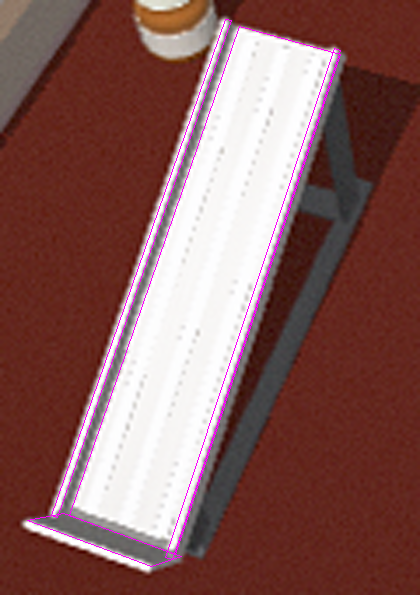

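The fits overlay well in both views:

| Object | Position (m) | Yaw |
|---|---|---|
| Carton A | (0.457, -0.142) | 1° |
| Carton B | (0.437, -0.318) | -3.5° |
| Lane | (0.565, 0.155) | 90.4° |

The set spot on the lane is near (0.565, 0.078). I'll turn the tool first, then travel to A.

```bash
cat > go.py <<'E'
import sys,numpy as np
from scipy.spatial.transform import Rotation as R
from rig import sensors
s=sensors.sense();Rm=R.from_quat(s["tool_rot"]).as_matrix()
ya=np.degrees(np.arctan2(Rm[1,1],Rm[0,1]))
a=[float(v) for v in sys.argv[1:]]
d=Rm.T@(np.array(a[:3])-s["position"])
print("t",s["clock"],"pos",s["position"].round(4),"jaw",ya.round(2),"gap",round(s["finger_gap"],3),"F",s["ft_force"].round(1),"j6",s["joint_pos"][5].round(2))
print("dp units",(d/.02).round(2),"roll units",round(-(a[3]-ya)/4,2))
E
python3 go.py .4566 -.1423 .219 91.1
```

```text
t 0.4 pos [0.2019 0.6441 0.2185] jaw 72.59 gap 1.0 F [-0.6 -0.2 -0.2] j6 -0.04
dp units [-2.391e+01 -3.371e+01 -2.000e-02] roll units -4.63
```

Call:
drive_tool([
  [0,0,0],
  [0,0,0],
  [0,0,0],
  [0,0,0],
  [0,0,0],
  [0,0,0],
], fingers=[1,1,1,1,1,1], roll=[-0.925,-0.925,-0.925,-0.925,-0.925,0])

```text
clock: 1.0
position: [0.2019, 0.6441, 0.2187]
tool_rot: [-0.01, 1.0, 0.0, -0.0]
ft_force: [-0.2, -0.4, 1.2]
finger_gap: 0.999
```

```bash
python3 go.py .4566 -.1423 .219 91.1
```

```text
t 1.0 pos [0.2019 0.6441 0.2187] jaw 91.16 gap 0.999 F [-0.2 -0.4  1.2] j6 -0.36
dp units [-1.194e+01 -3.957e+01 -2.000e-02] roll units 0.01
```

Call:
drive_tool([
  [-0.3,-0.99,0],
  [-0.3,-0.99,0],
  [-0.3,-0.99,0],
  [-0.3,-0.99,0],
  [-0.3,-0.99,0],
  [-0.3,-0.99,0],
  [-0.3,-0.99,0],
  [-0.3,-0.99,0],
  [-0.3,-0.99,0],
  [-0.3,-0.99,0],
], fingers=[1,1,1,1,1,1,1,1,1,1], roll=[0,0,0,0,0,0,0,0,0,0])

```text
clock: 2.0
position: [0.2659, 0.4465, 0.2187]
tool_rot: [-0.008, 1.0, 0.0, 0.0]
ft_force: [0.5, -0.1, 0.4]
finger_gap: 1.002
```

Call:
drive_tool([
  [-0.3,-0.99,0],
  [-0.3,-0.99,0],
  [-0.3,-0.99,0],
  [-0.3,-0.99,0],
  [-0.3,-0.99,0],
  [-0.3,-0.99,0],
  [-0.3,-0.99,0],
  [-0.3,-0.99,0],
  [-0.3,-0.99,0],
  [-0.3,-0.99,0],
], fingers=[1,1,1,1,1,1,1,1,1,1], roll=[0,0,0,0,0,0,0,0,0,0])

```text
clock: 3.0
position: [0.3296, 0.2496, 0.2188]
tool_rot: [-0.008, 1.0, 0.0, 0.0]
ft_force: [0.1, -0.4, -0.4]
finger_gap: 0.998
```

```bash
python3 go.py .4566 -.1423 .219 91.1
```

```text
t 3.0 pos [0.3296 0.2496 0.2188] jaw 90.97 gap 0.998 F [ 0.1 -0.4 -0.4] j6 -1.0
dp units [-6.02e+00 -1.97e+01 -1.00e-02] roll units -0.03
```

Call:
drive_tool([
  [-0.3,-0.98,0],
  [-0.3,-0.98,0],
  [-0.3,-0.98,0],
  [-0.3,-0.98,0],
  [-0.3,-0.98,0],
  [-0.3,-0.98,0],
  [-0.3,-0.98,0],
  [-0.3,-0.98,0],
  [-0.3,-0.98,0],
  [-0.3,-0.98,0],
], fingers=[1,1,1,1,1,1,1,1,1,1], roll=[0,0,0,0,0,0,0,0,0,0])

```text
clock: 4.0
position: [0.3933, 0.0548, 0.2188]
tool_rot: [-0.008, 1.0, 0.0, 0.0]
ft_force: [-0.1, -0.3, 0.2]
finger_gap: 0.999
```

Call:
drive_tool([
  [-0.3,-0.99,0],
  [-0.3,-0.99,0],
  [-0.3,-0.99,0],
  [-0.3,-0.99,0],
  [-0.3,-0.99,0],
  [-0.3,-0.99,0],
  [-0.3,-0.99,0],
  [-0.3,-0.99,0],
  [-0.3,-0.99,0],
  [-0.3,-0.99,0],
], fingers=[1,1,1,1,1,1,1,1,1,1], roll=[0,0,0,0,0,0,0,0,0,0])

```text
clock: 5.0
position: [0.4571, -0.1421, 0.2188]
tool_rot: [-0.008, 1.0, -0.0, 0.0]
ft_force: [-0.5, 0.3, -0.4]
finger_gap: 0.999
```

```bash
python3 go.py .4566 -.1423 .029 91.1
```

```text
t 5.0 pos [ 0.4571 -0.1421  0.2188] jaw 90.96 gap 0.999 F [-0.5  0.3 -0.4] j6 -1.94
dp units [ 0.03 -0.01  9.49] roll units -0.04
```

Call:
drive_tool([
  [0,0,1],
  [0,0,1],
  [0,0,1],
  [0,0,1],
  [0,0,1],
  [0,0,1],
  [0,0,1],
  [0,0,1],
  [0,0,0.8],
  [0,0,0.6],
], fingers=[1,1,1,1,1,1,1,1,1,1], roll=[0,0,0,0,0,0,0,0,0,0])

```text
clock: 6.0
position: [0.4567, -0.1411, 0.0297]
tool_rot: [-0.009, 1.0, 0.0, -0.0]
ft_force: [0.4, 0.1, -0.5]
finger_gap: 1.0
```

Call:
drive_tool([
  [0,0,0],
  [0,0,0],
  [0,0,0],
  [0,0,0],
  [0,0,0],
  [0,0,0],
  [0,0,0],
  [0,0,0],
], fingers=[0,0,0,0,0,0,0,0], roll=[0,0,0,0,0,0,0,0])

```text
clock: 6.8
position: [0.457, -0.1412, 0.0308]
tool_rot: [-0.01, 1.0, -0.0, 0.0]
ft_force: [-0.9, -0.2, 2.2]
finger_gap: 0.476
```

```bash
python3 go.py .4566 -.1423 .030 91.1;python3 - <<'E'
from h import *
a=eyes.camera("side")[110:260,240:440];b=eyes.camera("top")[150:300,250:450]
cv2.imwrite("pics/g1.png",cv2.resize(np.hstack([a,b]),None,fx=2,fy=2))
E
```

```text
t 6.8 pos [ 0.457  -0.1412  0.0308] jaw 91.09 gap 0.476 F [-0.9 -0.2  2.2] j6 -1.94
dp units [ 0.02 -0.05  0.04] roll units -0.0
```

View pics/g1.png

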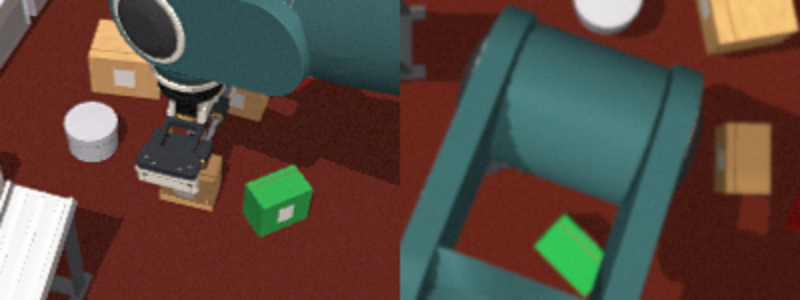

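Gripped, with the gap at 44.3 mm, which matches the carton width. The side view shows carton A in the jaws. Next I'll lift while turning.

Call:
drive_tool([
  [0,0,-0.5],
  [0,0,-1],
  [0,0,-1],
  [0,0,-1],
  [0,0,-1],
  [0,0,-1],
  [0,0,-1],
  [0,0,-1],
  [0,0,-1],
  [0,0,-1],
], fingers=[0,0,0,0,0,0,0,0,0,0], roll=[0,0,0.8,0.97,0.97,0.97,0.97,0.97,0.97,0.97])

```text
clock: 7.9
position: [0.4567, -0.1411, 0.222]
tool_rot: [0.254, 0.967, -0.0, 0.0]
ft_force: [0.6, -0.8, -0.9]
finger_gap: 0.47
```

Call:
drive_tool([
  [0,0,-1],
  [0,0,-0.5],
  [0,0,0],
  [0,0,0],
  [0,0,0],
  [0,0,0],
  [0,0,0],
  [0,0,0],
  [0,0,0],
  [0,0,0],
], fingers=[0,0,0,0,0,0,0,0,0,0], roll=[0.97,0.97,0.97,0.97,0.97,0.97,0.97,0.97,0.97,0.97])

```text
clock: 8.9
position: [0.4567, -0.1411, 0.2511]
tool_rot: [0.561, 0.828, -0.0, 0.0]
ft_force: [-0.1, 0.0, -1.5]
finger_gap: 0.47
```

Call:
drive_tool([
  [0,0,0],
  [0,0,0],
  [0,0,0],
  [0,0,0],
  [0,0,0],
  [0,0,0],
  [0,0,0],
], fingers=[0,0,0,0,0,0,0], roll=[0.97,0.97,0.97,0.97,0.97,0.52,0])

```text
clock: 9.6
position: [0.4568, -0.1411, 0.2511]
tool_rot: [0.705, 0.71, -0.0, 0.0]
ft_force: [-0.6, 0.6, -2.6]
finger_gap: 0.47
```

```bash
python3 go.py .565 .0778 .25 .46
```

```text
t 9.6 pos [ 0.4568 -0.1411  0.2511] jaw 0.42 gap 0.47 F [-0.6  0.6 -2.6] j6 -0.36
dp units [10.91  5.49  0.05] roll units -0.01
```

Call:
drive_tool([
  [0.9,0.45,0],
  [0.99,0.5,0],
  [0.99,0.5,0],
  [0.99,0.5,0],
  [0.99,0.5,0],
  [0.99,0.5,0],
  [0.99,0.5,0],
  [0.99,0.5,0],
  [0.99,0.5,0],
  [0.99,0.5,0],
], fingers=[0,0,0,0,0,0,0,0,0,0], roll=[0,0,0,0,0,0,0,0,0,0])

```text
clock: 10.6
position: [0.5546, 0.0567, 0.2509]
tool_rot: [0.704, 0.71, -0.0, 0.0]
ft_force: [-0.4, -0.3, -1.6]
finger_gap: 0.472
```

Call:
drive_tool([
  [0.8,0.4,0.5],
  [0.3,0.14,0.5],
  [0,0,0.5],
  [0,0,0.5],
  [0,0,0],
], fingers=[0,0,0,0,0], roll=[0,0,0,0,0])

```text
clock: 11.1
position: [0.5643, 0.0771, 0.2087]
tool_rot: [0.704, 0.71, -0.001, -0.001]
ft_force: [0.1, 0.7, -2.2]
finger_gap: 0.47
```

```bash
python3 go.py .565 .0778 .185 .46;python3 - <<'E'
from h import *
a=eyes.camera("side")[150:370,170:350];b=eyes.camera("top")[90:310,100:320]
cv2.imwrite("pics/g2.png",cv2.resize(np.hstack([a,b]),None,fx=2,fy=2))
E
```

```text
t 11.1 pos [0.5643 0.0771 0.2087] jaw 0.42 gap 0.47 F [ 0.1  0.7 -2.2] j6 0.08
dp units [0.03 0.04 1.18] roll units -0.01
```

View pics/g2.png

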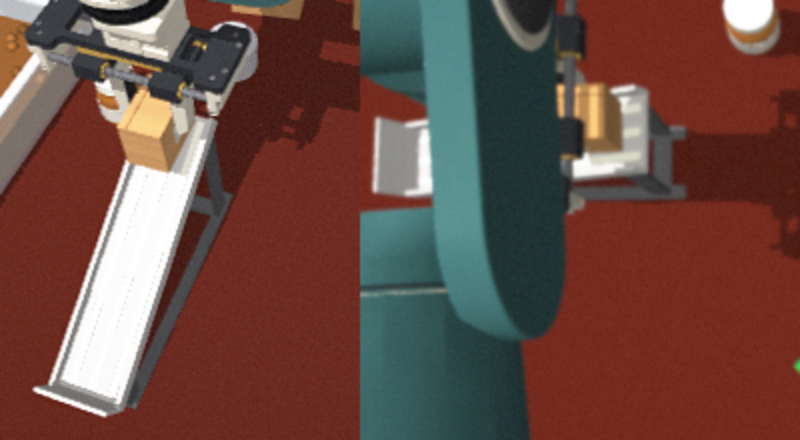

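The side view shows the carton at (150,135) in the crop, lengthways above the upper end of the lane. Next I'll lower it until the rear edge touches.

Call:
drive_tool([
  [0,0,0.3],
  [0,0,0.3],
  [0,0,0.2],
  [0,0,0.2],
  [0,0,0.1],
  [0,0,0.1],
  [0,0,0],
], fingers=[0,0,0,0,0,0,0], roll=[0,0,0,0,0,0,0])

```text
clock: 11.9
position: [0.565, 0.0779, 0.1865]
tool_rot: [0.704, 0.71, -0.0, -0.0]
ft_force: [-0.1, 0.7, -2.6]
finger_gap: 0.471
```

Now the tilting arc, downhill and down, in small steps.

Call:
drive_tool([
  [0.1,0,0.1],
  [0.1,0,0.1],
  [0.1,0,0.1],
  [0.1,0,0.1],
  [0,0,0],
], fingers=[0,0,0,0,0], roll=[0,0,0,0,0])

```text
clock: 12.4
position: [0.5656, 0.0865, 0.1799]
tool_rot: [0.704, 0.71, 0.001, 0.001]
ft_force: [0.9, 3.8, 7.4]
finger_gap: 0.471
```

Call:
drive_tool([
  [0.1,0,0.1],
  [0.1,0,0.1],
  [0.1,0,0.15],
  [0,0,0.1],
  [0,0,0],
], fingers=[0,0,0,0,0], roll=[0,0,0,0,0])

```text
clock: 12.9
position: [0.5658, 0.0932, 0.1718]
tool_rot: [0.704, 0.71, 0.002, 0.0]
ft_force: [-0.3, 9.0, 13.8]
finger_gap: 0.47
```

```bash
python3 - <<'E'
from h import *
a=eyes.camera("side")[150:300,200:330];
cv2.imwrite("pics/g3.png",cv2.resize(a,None,fx=4,fy=4))
E
```

```text
(no output)
```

View pics/g3.png

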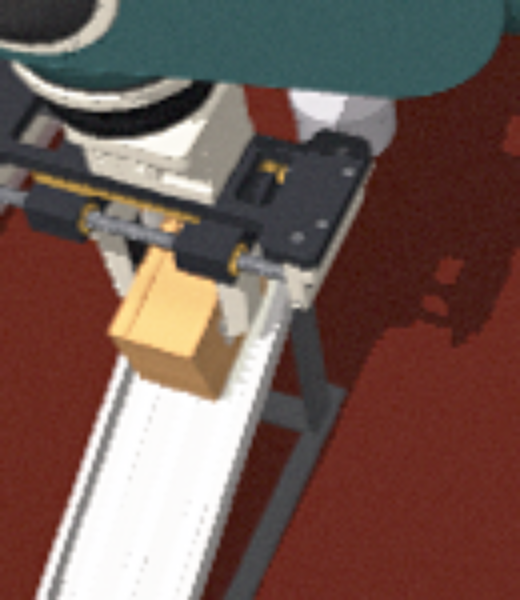

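It is tilting. A bit further down, and then release.

Call:
drive_tool([
  [0.05,0,0.1],
  [0.05,0,0.1],
  [0,0,0.1],
  [0,0,0],
], fingers=[0,0,0,0], roll=[0,0,0,0])

```text
clock: 13.35
position: [0.5658, 0.0953, 0.1659]
tool_rot: [0.704, 0.71, 0.002, 0.0]
ft_force: [-1.3, 9.7, 13.8]
finger_gap: 0.472
```

```bash
python3 - <<'E'
from h import *
a=eyes.camera("side")[150:300,200:330];
cv2.imwrite("pics/g4.png",cv2.resize(a,None,fx=4,fy=4))
E
```

```text
(no output)
```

View pics/g4.png

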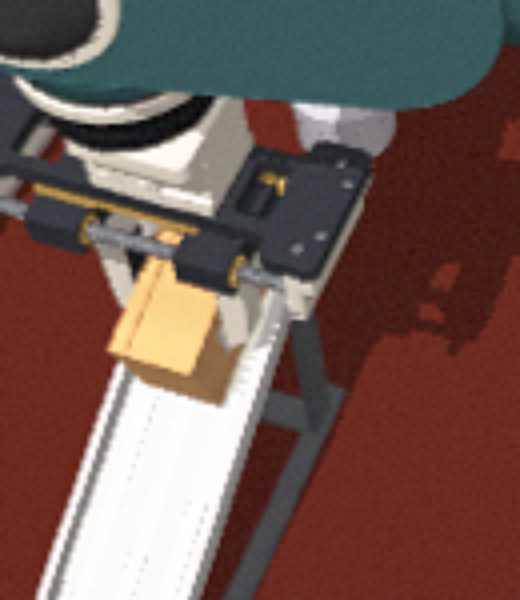

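The carton has tilted nearly onto the floor. The force held steady while it turned, so I'll release.

Call:
drive_tool([
  [0,0,0],
  [0,0,0],
  [0,0,0],
  [0,0,0],
  [0,0,0],
  [0,0,0],
  [0,0,0],
  [0,0,0],
  [0,0,-0.5],
  [0,0,-1],
], fingers=[1,1,1,1,1,1,1,1,1,1], roll=[0,0,0,0,0,0,0,0,0,0])

```text
clock: 14.4
position: [0.5644, 0.0938, 0.1932]
tool_rot: [0.704, 0.71, -0.001, -0.001]
ft_force: [0.5, 0.1, -0.1]
finger_gap: 1.004
```

```bash
python3 - <<'E'
from h import *
a=eyes.camera("side")[150:370,170:350];b=eyes.camera("top")[90:310,100:320]
cv2.imwrite("pics/g5.png",cv2.resize(np.hstack([a,b]),None,fx=2,fy=2))
E
python3 go.py .437 -.3177 .25 86.5
```

```text
t 14.5 pos [0.5658 0.094  0.1969] jaw 0.46 gap 0.999 F [0.7 0.9 0.2] j6 0.11
dp units [-20.53  -6.59  -2.69] roll units -21.51
```

View pics/g5.png

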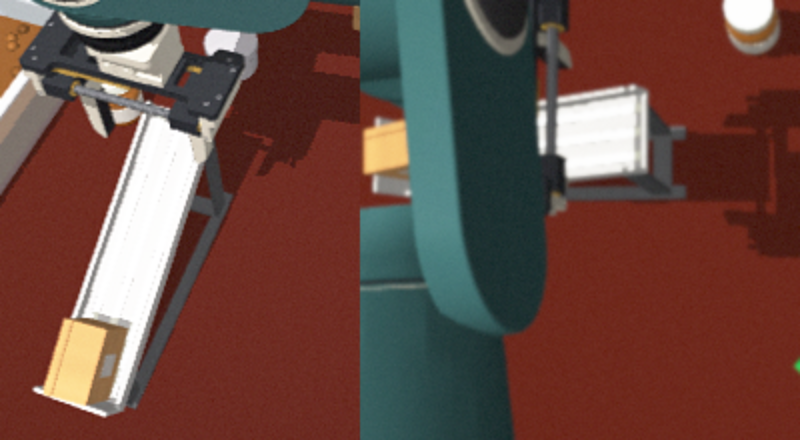

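The first carton slid down and rests upright against the stop, at about (85,360) in the side crop. Now carton B.

Call:
drive_tool([
  [0,0,-1],
  [-0.2,0,-1],
  [-1,-0.3,-0.3],
  [-1,-0.3,0],
  [-1,-0.3,0],
  [-1,-0.3,0],
  [-1,-0.3,0],
  [-1,-0.3,0],
  [-1,-0.3,0],
  [-1,-0.3,0],
], fingers=[1,1,1,1,1,1,1,1,1,1], roll=[0,0,0,0,0,0,0,0,0,0])

```text
clock: 15.5
position: [0.5178, -0.0713, 0.2395]
tool_rot: [0.704, 0.71, 0.0, 0.0]
ft_force: [-0.4, -0.3, 0.7]
finger_gap: 1.001
```

Call:
drive_tool([
  [-1,-0.3,0],
  [-1,-0.3,0],
  [-1,-0.3,0],
  [-1,-0.3,0],
  [-1,-0.3,0],
  [-1,-0.3,0],
  [-1,-0.3,0],
  [-1,-0.3,0],
  [-1,-0.3,0],
  [-1,-0.3,0],
], fingers=[1,1,1,1,1,1,1,1,1,1], roll=[0,0,0,0,0,0,0,0,0,0])

```text
clock: 16.5
position: [0.4595, -0.2718, 0.2395]
tool_rot: [0.704, 0.71, 0.0, 0.0]
ft_force: [-0.0, 0.2, 0.3]
finger_gap: 0.997
```

```bash
python3 go.py .437 -.3177 .25 86.5
```

```text
t 16.5 pos [ 0.4595 -0.2718  0.2395] jaw 0.45 gap 0.997 F [-0.   0.2  0.3] j6 -0.59
dp units [-2.29 -1.14 -0.52] roll units -21.51
```

Call:
drive_tool([
  [-0.9,-0.45,0],
  [-0.8,-0.4,0],
  [-0.59,-0.29,0],
  [0,0,0],
  [0,0,0],
  [0,0,0],
  [0,0,0],
  [0,0,0],
  [0,0,0],
  [0,0,0],
], fingers=[1,1,1,1,1,1,1,1,1,1], roll=[0,0,0,-1,-1,-1,-1,-1,-1,-1])

```text
clock: 17.5
position: [0.4374, -0.3169, 0.2396]
tool_rot: [0.51, 0.86, 0.0, 0.0]
ft_force: [-0.5, 1.3, 0.5]
finger_gap: 0.996
```

Call:
drive_tool([
  [0,0,0.5],
  [0,0,0.5],
  [0,0,0.5],
  [0,0,0.5],
  [0,0,0.5],
  [0,0,0.5],
  [0,0,0.5],
  [0,0,0.5],
  [0,0,0.5],
  [0,0,0.5],
], fingers=[1,1,1,1,1,1,1,1,1,1], roll=[-1,-1,-1,-1,-1,-1,-1,-1,-1,-1])

```text
clock: 18.5
position: [0.4374, -0.3169, 0.1392]
tool_rot: [0.185, 0.983, 0.0, 0.0]
ft_force: [0.8, -0.5, -1.0]
finger_gap: 0.999
```

Call:
drive_tool([
  [0,0,0],
  [0,0,0],
  [0,0,0],
  [0,0,0],
  [0,0,0],
  [0,0,0],
], fingers=[1,1,1,1,1,1], roll=[-1,-1,-1,-1,-0.5,0])

```text
clock: 19.1
position: [0.4374, -0.3169, 0.1396]
tool_rot: [0.031, 1.0, 0.0, 0.0]
ft_force: [0.1, -0.3, 0.4]
finger_gap: 1.004
```

```bash
python3 go.py .437 -.3177 .03 86.5
```

```text
t 19.1 pos [ 0.4374 -0.3169  0.1396] jaw 86.49 gap 1.004 F [ 0.1 -0.3  0.4] j6 -2.18
dp units [ 0.02 -0.04  5.48] roll units -0.0
```

Call:
drive_tool([
  [0,0,0.4],
  [0,0,0.9],
  [0,0,0.9],
  [0,0,0.9],
  [0,0,0.9],
  [0,0,0.9],
  [0,0,0.53],
], fingers=[0.75,0.75,0.75,0.75,0.75,0.75,0.75], roll=[0,0,0,0,0,0,0])

```text
clock: 19.8
position: [0.4368, -0.3165, 0.0291]
tool_rot: [0.031, 1.0, 0.001, -0.001]
ft_force: [0.5, 0.2, -0.2]
finger_gap: 0.752
```

Call:
drive_tool([
  [0,0,0],
  [0,0,0],
  [0,0,0],
  [0,0,0],
  [0,0,0],
  [0,0,0],
  [0,0,0],
], fingers=[0,0,0,0,0,0,0], roll=[0,0,0,0,0,0,0])

```text
clock: 20.5
position: [0.4377, -0.3172, 0.0319]
tool_rot: [0.031, 1.0, -0.0, 0.0]
ft_force: [-0.5, 1.1, 6.4]
finger_gap: 0.475
```

Call:
drive_tool([
  [0,0,-0.5],
  [0,0,-1],
  [0,0,-1],
  [0,0,-1],
  [0,0,-1],
  [0,0,-1],
  [0,0,-1],
  [0,0,-1],
  [0,0,-1],
  [0,0,-1],
], fingers=[0,0,0,0,0,0,0,0,0,0], roll=[0,0,0,0,0.8,0.97,0.97,0.97,0.97,0.97])

```text
clock: 21.5
position: [0.4372, -0.3168, 0.2225]
tool_rot: [0.228, 0.974, -0.0, 0.0]
ft_force: [-0.1, 0.3, -0.3]
finger_gap: 0.471
```

Call:
drive_tool([
  [0,0,-1],
  [0,0,-0.5],
  [0,0,0],
  [0,0,0],
  [0,0,0],
  [0,0,0],
  [0,0,0],
  [0,0,0],
  [0,0,0],
  [0,0,0],
], fingers=[0,0,0,0,0,0,0,0,0,0], roll=[0.97,0.97,0.97,0.97,0.97,0.97,0.97,0.97,0.97,0.97])

```text
clock: 22.5
position: [0.4372, -0.3168, 0.2516]
tool_rot: [0.538, 0.843, -0.0, 0.0]
ft_force: [0.7, 0.5, -1.3]
finger_gap: 0.472
```

Call:
drive_tool([
  [0,0,0],
  [0,0,0],
  [0,0,0],
  [0,0,0],
  [0,0,0],
  [0,0,0],
  [0,0,0],
], fingers=[0,0,0,0,0,0,0], roll=[0.97,0.97,0.97,0.97,0.97,0.97,0.36])

```text
clock: 23.2
position: [0.4372, -0.3169, 0.2516]
tool_rot: [0.706, 0.708, -0.0, 0.0]
ft_force: [-0.4, 0.4, -1.2]
finger_gap: 0.469
```

```bash
python3 go.py .5655 .0778 .25 .46
```

```text
t 23.2 pos [ 0.4372 -0.3169  0.2516] jaw 0.22 gap 0.469 F [-0.4  0.4 -1.2] j6 -0.68
dp units [19.71  6.49  0.08] roll units -0.06
```

Call:
drive_tool([
  [0.8,0.26,0],
  [0.96,0.32,0],
  [0.96,0.32,0],
  [0.96,0.32,0],
  [0.96,0.32,0],
  [0.96,0.32,0],
  [0.96,0.32,0],
  [0.96,0.32,0],
  [0.96,0.32,0],
  [0.96,0.32,0],
], fingers=[0,0,0,0,0,0,0,0,0,0], roll=[0,0,0,0,0,0,0,0,0,0])

```text
clock: 24.2
position: [0.4991, -0.1261, 0.2513]
tool_rot: [0.704, 0.71, 0.0, 0.0]
ft_force: [-0.1, 0.1, -0.9]
finger_gap: 0.472
```

Call:
drive_tool([
  [0.96,0.32,0],
  [0.96,0.32,0],
  [0.96,0.32,0],
  [0.96,0.32,0],
  [0.96,0.32,0],
  [0.96,0.32,0],
  [0.96,0.32,0],
  [0.96,0.32,0],
  [0.96,0.32,0],
  [0.96,0.3,0],
], fingers=[0,0,0,0,0,0,0,0,0,0], roll=[0,0,0,0,0,0,0,0,0,0])

```text
clock: 25.2
position: [0.5613, 0.0663, 0.2513]
tool_rot: [0.704, 0.71, 0.0, -0.0]
ft_force: [0.7, -0.0, -0.6]
finger_gap: 0.474
```

```bash
python3 go.py .5655 .0778 .187 .46
```

```text
t 25.2 pos [0.5613 0.0663 0.2513] jaw 0.45 gap 0.474 F [ 0.7 -0.  -0.6] j6 0.06
dp units [0.57 0.21 3.21] roll units -0.0
```

Call:
drive_tool([
  [0.4,0.15,0],
  [0.2,0.05,0.4],
  [0,0,0.5],
  [0,0,0.5],
  [0,0,0.5],
  [0,0,0.5],
  [0,0,0.3],
  [0,0,0.3],
  [0,0,0.15],
], fingers=[0,0,0,0,0,0,0,0,0], roll=[0,0,0,0,0,0,0,0,0])

```text
clock: 26.1
position: [0.5654, 0.0765, 0.1875]
tool_rot: [0.705, 0.709, -0.0, -0.0]
ft_force: [0.5, -0.2, -1.2]
finger_gap: 0.47
```

```bash
python3 go.py .5655 .0778 .187 .46; python3 - <<'E'
from h import *
a=eyes.camera("side")[150:370,170:350];b=eyes.camera("top")[90:310,100:320]
cv2.imwrite("pics/g6.png",cv2.resize(np.hstack([a,b]),None,fx=2,fy=2))
E
```

```text
t 26.1 pos [0.5654 0.0765 0.1875] jaw 0.33 gap 0.47 F [ 0.5 -0.2 -1.2] j6 0.08
dp units [0.07 0.01 0.02] roll units -0.03
```

View pics/g6.png

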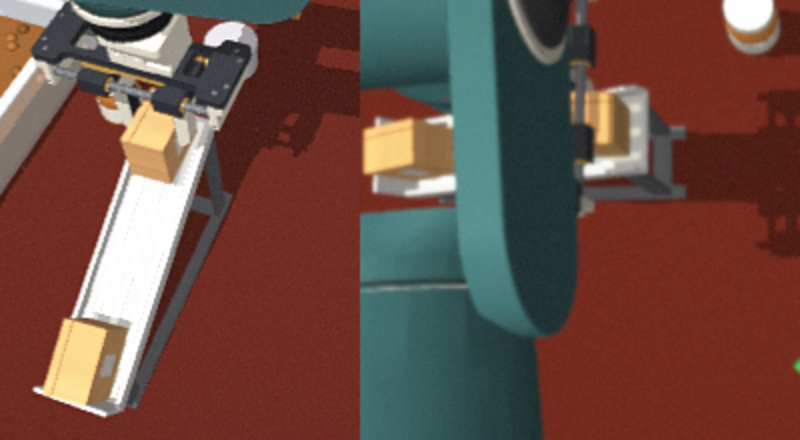

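Carton B is over the lane at (152,140) in the side crop, and A is still at the stop. I'll repeat the same tilting arc.

Call:
drive_tool([
  [0.1,0,0.1],
  [0.1,0,0.1],
  [0.1,0,0.1],
  [0.1,0,0.1],
  [0.1,0,0.1],
  [0.1,0,0.1],
  [0.1,0,0.15],
  [0.1,0,0.1],
  [0.05,0,0.1],
  [0,0,0],
], fingers=[0,0,0,0,0,0,0,0,0,0], roll=[0,0,0,0,0,0,0,0,0,0])

```text
clock: 27.2
position: [0.5661, 0.0944, 0.1707]
tool_rot: [0.705, 0.709, 0.001, 0.001]
ft_force: [0.2, 4.2, 9.1]
finger_gap: 0.472
```

Call:
drive_tool([
  [0.05,0,0.1],
  [0,0,0.1],
  [0,0,0],
], fingers=[0,0,0], roll=[0,0,0])

```text
clock: 27.5
position: [0.5662, 0.0959, 0.1671]
tool_rot: [0.705, 0.709, 0.002, 0.0]
ft_force: [-0.3, 8.3, 11.3]
finger_gap: 0.474
```

```bash
python3 - <<'E'
from h import *
a=eyes.camera("side")[150:300,200:330];
cv2.imwrite("pics/g7.png",cv2.resize(a,None,fx=4,fy=4))
E
```

```text
(no output)
```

View pics/g7.png

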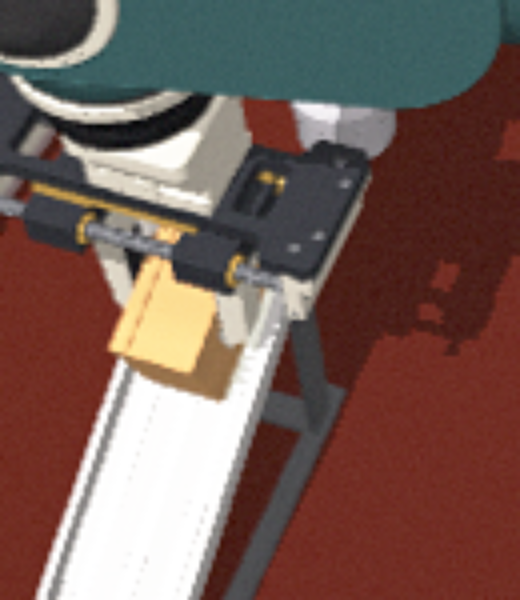

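This matches the first carton, tilted onto the lane floor, so I'll release it and back straight up.

Call:
drive_tool([
  [0,0,0],
  [0,0,0],
  [0,0,0],
  [0,0,0],
  [0,0,0],
  [0,0,0],
  [0,0,0],
  [0,0,0],
  [0,0,-0.5],
  [0,0,-1],
], fingers=[1,1,1,1,1,1,1,1,1,1], roll=[0,0,0,0,0,0,0,0,0,0])

```text
clock: 28.55
position: [0.5648, 0.0945, 0.1946]
tool_rot: [0.705, 0.709, -0.001, -0.001]
ft_force: [0.6, 0.2, 0.4]
finger_gap: 0.998
```

Call:
drive_tool([
  [0,0,-1],
  [0,0,-1],
  [-0.8,0,-0.5],
  [-1,-0.3,0],
  [-1,-0.3,0],
  [-1,-0.3,0],
  [-1,-0.3,0],
  [-1,-0.3,0],
  [-1,-0.3,0],
  [-1,-0.3,0],
], fingers=[1,1,1,1,1,1,1,1,1,1], roll=[0,0,0,0,0,0,0,0,0,0])

```text
clock: 29.55
position: [0.5237, -0.0632, 0.2452]
tool_rot: [0.705, 0.709, -0.0, 0.0]
ft_force: [0.1, -0.5, 0.4]
finger_gap: 1.0
```

```bash
cat > chk.py <<'E'
from h import *
import sys
I={n:eyes.camera(n) for n in("side","top")}
p=[.565,.1548,1.5788];c25,s25=np.cos(np.radians(25)),np.sin(np.radians(25))
def tb(xc,zc):
    P=[[xc+i*.035*c25+k*.03*s25,j*.022,zc-i*.035*s25+k*.03*c25] for i in(-1,1) for j in(-1,1) for k in(-1,1)]
    return lane2w(p,P)
O={n:I[n].copy() for n in I}
for n in O:
    for xc,zc in((.126,.077),(.0625,.1066)):
        q=cv2.convexHull(proj(n,tb(xc,zc)).astype(np.float32)); cv2.polylines(O[n],[np.round(q).astype(np.int32)],True,(255,0,255),1)
a=O["side"][150:370,170:350];b=O["top"][90:310,100:320]
cv2.imwrite(sys.argv[1],cv2.resize(np.hstack([a,b]),None,fx=2,fy=2))
cv2.imwrite(sys.argv[1].replace(".png","_full.png"),np.vstack([I["side"][90:390],I["top"][80:310]]))
E
python3 chk.py pics/g8.png
```

```text
(no output)
```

View pics/g8.png

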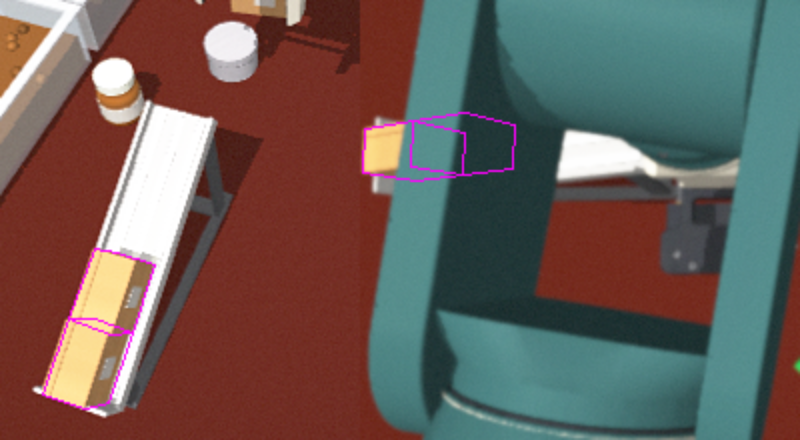

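View pics/g8_full.png

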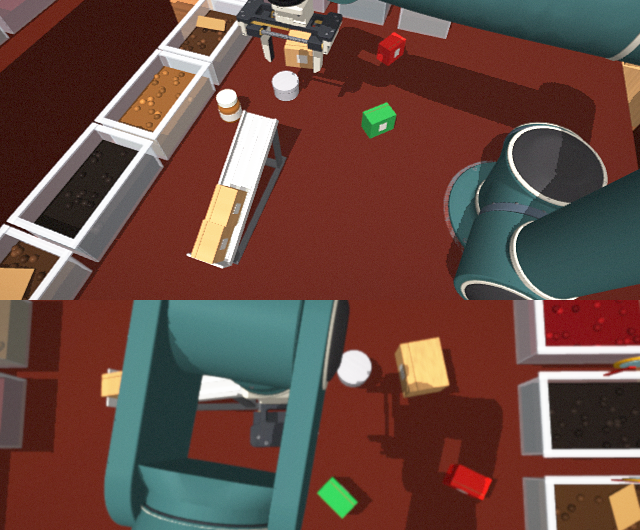

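Both cartons match the outlines of their target places in the side view, and the big carton is still at about (422,147) in the top view. The arm is clear, so I'll hand in.

Call:
drive_tool([
  [0,0,0],
  [0,0,0],
  [0,0,0],
], fingers=[1,1,1], roll=[0,0,0])

```text
clock: 29.95
position: [0.5244, -0.0611, 0.245]
tool_rot: [0.705, 0.709, -0.0, -0.0]
ft_force: [0.5, 0.4, 0.6]
finger_gap: 1.001
```

```bash
python3 -c "
from rig import env
print(env.finish_job())"
```

```text
the job is handed in; nothing more can be done
None
```

Both small cartons are in the lane, and I handed the job in at about 30 s. I gripped each one across its width, tilted it onto the floor at the upper end and released it, and it slid down by itself.

- **Cartons:** the last side view shows both upright and lengthways, one against the stop and the other right behind it. Both match the projected outlines of their target places.
- **Rest of the scene:** the big carton and the red and green look-alikes are where they stood, and the gripper is clear of everything.
- **Not confirmed:** in the last top view the arm hid most of the lane, so that view could not confirm the second carton. I took only one picture after the second release, so I did not check separately that it had stopped moving.
- **Disagreement:** at the start, the network's best match in the top view was the red look-alike, and it missed one brown carton. I located the cartons by colour and box fitting instead.

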